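# Lock the tea drawers with the drop rod

### The arm

A 7-joint arm with a two-finger parallel gripper is mounted at the origin on the work surface. World frame = base frame: x ahead of the robot, y to its left, z up, the work surface at z = 0. Lengths are in mm, angles in rad, forces in N, time in s.
With the tool pointing down it reaches from about 425 to 825 mm from the base axis. Payload 3.6 kg.
Tool frame: the origin (TCP) lies between the finger pads; the fingertips stand 22 mm ahead of it and the grasp point (between the pads) lies 3 mm ahead of it; z points along the fingers, y is the line along which they close (so a half turn about z gives the same grasp; the last joint's range is limited). The gripper opens to 85 mm and grips with 20 to 120 N. Pads are 22 mm wide; open, the fingers measure 114 mm over their backs; the gripper's body (76 mm by 85 mm) begins 54 mm behind the grasp point. The pads swing forward as they close: fully open they stand 13 mm farther back than shut.
Start: joints at [-1.343, 0.615, -0.013, 1.423, 0.008, 1.103, -0.04], TCP at [163.173, 629.157, 253.297] pointing down, gripper open.
Joint ranges: [-3.12, 3.12], [-0.3, 2.06], [-1.34, 1.32], [0.26, 2.42], [-1.36, 4.5], [0.01, 1.98], [-2.84, 2.84]. Speed limits (rad/s): [2.79, 2.79, 3.14, 3.14, 3.14, 3.14, 3.14].

### API

Orientations are given as a rotation vector (axis times angle).
In Python, from bench import state, viewer, robot gives the robot as it stands. The module is installed in compiled form; this text tells all that it offers.
- The arm moves only by the tool carry_out, never from a script. Its argument "rows" is a list of rows, each a list of 7 numbers: the shift along the world's x, y, z in cm, then the turn, a rotation vector about the world's x, y, z in rad, then the finger opening in cm, from 0 to 8.54. A call has 1 to 8 rows; each row shifts and turns the commanded pose from where the row before left it; what a row does not reach is not made up. A row lasts 1/8 s, in which the tool goes at most 62.5 mm and 10.7 degrees, less where a joint would pass 70% of its speed; a pose out of reach is approached as far as the arm can. A call is refused whole if a number of a shift passes 6.25 or a number of a turn 0.188, either way. A call with a gripper value outside its range is refused whole. The fingers move at their own pace and stop on an object; "newtons" is the grip in N (left out, the last holds). Time passes only in rows, so rows that do not move let the fingers close. It gives the time, the measured TCP pose, the force, the opening and the grip force at its end, in the units of the state.
- state(): the state, without advancing time (a new reading comes with each control period).
- viewer.grab_frame(name): name is "scene" or "top"; returns a dict with "img" (480x640x3 uint8, blue, green, red), "range_z" (480x640 float32, mm along the optical axis (not along the pixel's ray), 0 where there is no reading), "fov_y" (degrees; the focal length in pixels is half the picture's height over the tangent of half this angle, whatever the lens; pixels are square), "cx", "cy" (the principal point, pixels), "extrinsics" (4x4, takes a point from camera to world coordinates). Camera axes: x right, y down, z forward; pixel columns grow to the right and rows downward; lengths in mm; the calibration is good to about 2 mm. A picture is of the moment at which its call begins.
- robot.hand_in(): hands the job in; it is judged then, once.
The state is a dict: "time": time; "joints": joint angles; "qd": joint speeds; "effort": joint torques, N m; "eef_pos": TCP position; "ee_rot": TCP orientation; "ft_force": force on the tool from outside, world axes, zero at the start; "moment": the same for the moment, N m; "finger_gap": finger opening in mm; "grip_force": force on a finger pad.
Only numpy, scipy, OpenCV 4.12 (cv2) and the standard library are available. Lean on these libraries where they do the work, as an engineer would, in place of code of your own. Each camera call takes 0.05 s, during which the arm holds its last target. There are 200 camera calls.

### The job

Lock the little three-drawer tea unit for the night: take the steel locking rod out of its wooden block and thread it straight down through the tabs of all three drawers, one after another, into the steel foot, until its collar sits fully home on the top tab, then let go. The drawers stand slightly in or out, so feel for each hole and ease the rod across with light pressure, never forcing it; leave the block and everything else on the counter where it is.

Things in the scene. Friction and masses are not known exactly. Their poses are not given: they have to be found in the camera images.
- unit: Fixed wooden countertop unit, 230 mm wide, 136 mm high, with three shallow drawers. Origin: at counter level on the vertical lock axis, which stands 38 mm in front of the drawer fronts. x points from there into the unit (the fronts face -x), y across its width, z up. The wooden carcass starts at x = 36 mm.
- tabs (a point): On the lock axis, 126 mm up: level of the top tab's upper face. Each drawer front has mid-width a level steel tab 6 mm thick, 50 mm wide (y), reaching about 30 mm past the axis to -x. Upper faces 126, 84, 42 mm above the counter. Each tab has a rectangular hole through it, 14 mm (unit x) by 20 mm (y). The rod must not press on tabs or foot with more than 60 N.
- drawers (a point): Middle of the unit's front, on the fixed body. Each of the 3 drawers has its own play along unit x and stays where left: its hole starts anywhere from 8 mm nearer (-x) to 8 mm farther (+x) than the lock axis, unmeasured, always at y = 0. About 2.5 N slides one drawer: a rod already in a hole drags that drawer along. All holes must be brought over the foot's hole.
- foot (a point): On the lock axis, 18 mm up: centre of the mouth of the hole in the fixed steel foot of the unit. The hole is 14 mm (unit x) by 20 mm (y) and open down to the counter.
- block: Wooden parking block, 66 x 66 mm and 60 mm high, fixed to the counter; the origin is the centre of its underside. In the middle of its top is a 14 mm square hole, 54 mm deep, in which the locking rod stands upright.
- rod_grip (a point): Centre of the square steel handle of the locking rod (about 0.2 kg), half-way up. The handle is 18 x 18 mm, 65 mm tall, faces normal to this frame's x and y; z runs up the rod. Parked, this point is 163.5 mm above the counter; fully home it is also 163.5 mm above the counter, on the unit's lock axis.
- rod_collar (a point): Centre of the underside of the rod's round collar, 26 mm across and 5 mm thick, just below the handle, 37.5 mm below the handle's centre. Home, it lies on the top tab.
- rod_tip (a point): Centre of the lower end of the rod's plain round shaft, 12 mm across, 120 mm long from collar to tip, with only a 1.5 mm chamfer at the end; 157.5 mm below the handle's centre. z up along the rod. Fully home the tip is 6 mm above the counter.
- jar: Low glass jar with steel lid, 60 mm across, 75 mm tall; origin at centre of underside. Bystander.
- glass: Drinking glass, 68 mm across, 100 mm tall; origin at centre of underside. Bystander.
- tonic: Small bottle, 54 mm across, 170 mm tall; origin at centre of underside. Bystander.
- mug: White mug, 80 mm across without its handle, 90 mm tall; origin at centre of underside. Bystander.
- bowl: Small white sugar bowl, 70 mm across, 45 mm tall; origin at centre of underside. Bystander.

How it is judged:
By the outcome, as a careful person would: the job done as asked, in the order asked, and still so for the second after the job is handed in, with the robot touching nothing.
It also fails if it takes over 72 s, if anything falls off the work surface, if the arm or the gripper's body presses on something with over 40 N, if the wrist force passes 120 N, or if a joint passes its speed limit or range.

## Working session

There is one attempt and no reset: what is moved stays moved. The work goes in short steps, Python scripts to look and compute and a tool call to move; the robot and the scene stay as the last step left them, time stands still between calls to the robot, and variables do not carry over. Pictures are saved under pics/ and viewed, at most 10 in all, crops included, and the job is handed in when it is done.

Besides the shell and the picture viewer there is one more tool, called after "Emit:" by a JSON object that holds its "fn" and its "kwargs". carry_out: Moves the arm, as the interface text tells. Its arguments: {"type":"object","properties":{"rows":{"type":"array","items":{"type":"array","items":{"type":"number"}}},"newtons":{"type":"number"}},"required":["rows"]}

```bash
mkdir -p pics
cat > h.py <<'E'
import numpy as np,cv2
from bench import state,viewer,robot
def grab(n):
    f=viewer.grab_frame(n); im=f["img"]; z=f["range_z"]; F=240/np.tan(np.radians(f["fov_y"])/2)
    v,u=np.mgrid[0:480,0:640]; T=np.array(f["extrinsics"])
    P=np.stack([(u-f["cx"])/F*z,(v-f["cy"])/F*z,z],-1)@T[:3,:3].T+T[:3,3]
    P[z==0]=np.nan
    return im,P,F,f,T
E
python3 - <<'E'
from h import *
for n in("scene","top"):
    im,P,F,f,T=grab(n); cv2.imwrite(f"pics/{n}1.png",im); np.save(f"{n}P.npy",P); print(n,F,f["cx"],f["cy"],T.round(3).tolist())
print(state())
E
```

```text
scene 529.0624822378238 318.14736308102715 247.2750954798746 [[0.198, 0.743, -0.639, 1265.014], [0.98, -0.149, 0.131, -187.406], [0.002, -0.653, -0.758, 980.186], [0.0, 0.0, 0.0, 1.0]]
top 451.07453102176555 312.8396421223414 243.85161418416553 [[0.027, -0.984, 0.175, 356.628], [-1.0, -0.029, -0.009, -41.112], [0.014, -0.174, -0.985, 1169.656], [0.0, 0.0, 0.0, 1.0]]
{'time': 0.1, 'joints': array([-1.34351032,  0.61581227, -0.0126056 ,  1.42476319,  0.00809468,
        1.10336964, -0.04040684]), 'qd': array([ 0.00079178, -0.001287  ,  0.00109703, -0.00448297, -0.00018924,
        0.00034029,  0.00170523]), 'effort': array([ 9.97852694e-04, -4.70385182e+01,  2.60283658e-01, -1.71570414e+01,
        1.01791116e-02,  5.96246551e-03, -7.43498873e-06]), 'eef_pos': array([163.02811503, 628.5647994 , 252.25245183]), 'ee_rot': array([-0.39746978, -3.11608166,  0.00359284]), 'ft_force': array([0.07860799, 0.0361715 , 0.71669804]), 'moment': array([-0.0560201 , -0.01547475,  0.0230471 ]), 'grip_force': 0.0, 'finger_gap': 85.58565503770022}
```

View pics/scene1.png

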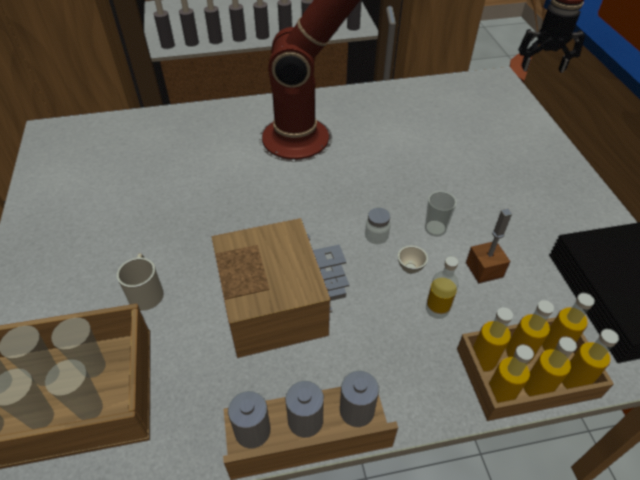

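View pics/top1.png

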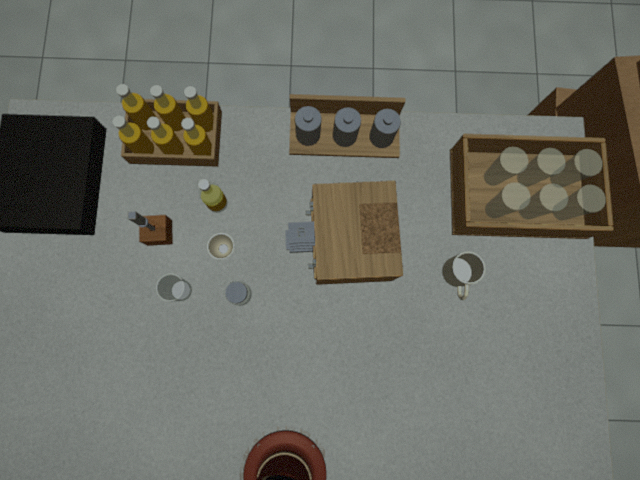

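The scene view shows the rod in its block at about (500,225)–(488,262), the unit at (270,285) and its tabs at (330,265). In the top view, the handle is at (137,217), the block at (155,230), the tabs at (300,237) and the unit at (357,230). Next I'll measure these.

Run:
```python
from h import *
np.set_printoptions(precision=1,suppress=True)
for n in("top","scene"):
    P=np.load(n+"P.npy"); im=cv2.imread(f"pics/{n}1.png"); h=P[...,2]
    c={"top":dict(blk=(120,200,180,250),unit=(280,175,410,290)),"scene":dict(blk=(465,200,515,285),unit=(205,210,360,355))}[n]
    def comp(m,box):
        M=np.zeros(h.shape,np.uint8);x0,y0,x1,y1=box;M[y0:y1,x0:x1]=m[y0:y1,x0:x1];return M
    def rep(name,M):
        p=P[M>0]
        if len(p)<4:print(n,name,len(p));return
        r=cv2.minAreaRect(p[:,:2].astype(np.float32)); print(n,name,len(p),"med",np.median(p,0),"rect",r,"z",np.percentile(p[:,2],[5,95]))
    rep("blocktop",comp(abs(h-60)<6,c["blk"]))
    rep("handle",comp((h>140)&(h<205),c["blk"]))
    rep("handletop",comp((h>191)&(h<203),c["blk"]))
    rep("unittop",cv2.morphologyEx(comp(abs(h-136)<4,c["unit"]),cv2.MORPH_OPEN,np.ones((5,5))))
    hsv=cv2.cvtColor(im,cv2.COLOR_BGR2HSV)
    for t in(126,84,42): rep("tab%d"%t,comp((abs(h-t)<5)&(hsv[...,1]<70),c["unit"]))
    if n=="top": rep("all>100 in unit",comp(h>100,c["unit"]))
    x0,y0,x1,y1=(284,212,324,262) if n=="top" else (300,235,355,315)
    crop=cv2.resize(im[y0:y1,x0:x1],None,fx=8,fy=8,interpolation=cv2.INTER_CUBIC); crop=cv2.resize(crop,(int(400*crop.shape[1]/crop.shape[0]),400)); 
    a=crop if n=="top" else np.hstack([a,crop])
cv2.imwrite("pics/c1.png",a);print(a.shape)
```

```text
top blocktop 586 med [577.5 346.6  59.3] rect ((583.5518188476562, 352.46728515625), (67.36968231201172, 67.10665893554688), 5.606301307678223) z [55.6 62.8]
top handle 163 med [580.4 347.5 183.5] rect ((582.8079223632812, 352.09271240234375), (18.281639099121094, 18.394485473632812), 3.318211317062378) z [147.3 196.7]
top handletop 65 med [583.4 351.9 194.9] rect ((583.5894165039062, 352.28704833984375), (16.965457916259766, 17.802404403686523), 4.5725531578063965) z [192.  197.8]
top unittop 4784 med [ 563.9 -127.9  135.5] rect ((579.8443603515625, -151.19947814941406), (229.72817993164062, 199.11178588867188), 4.766956806182861) z [132.8 138.6]
top tab126 516 med [570.  -23.6 125.3] rect ((631.3160400390625, -87.801513671875), (110.9395523071289, 252.23556518554688), 53.25837707519531) z [122.1 128.5]
top tab84 104 med [550.2 -22.6  83.3] rect ((548.7006225585938, -24.41558837890625), (184.83770751953125, 58.83596420288086), 4.503167152404785) z [79.9 86.3]
top tab42 173 med [551.8 -13.7  41.1] rect ((513.52734375, -103.65011596679688), (290.9368896484375, 126.4158706665039), 51.6
[... 664 characters left out ...]
66511535645) z [191.3 196.8]
scene unittop 4815 med [ 594.8 -168.3  135.2] rect ((581.1408081054688, -153.42355346679688), (230.73263549804688, 199.34730529785156), 5.168021202087402) z [132.6 138.7]
scene tab126 506 med [571.5 -22.6 124.2] rect ((576.4253540039062, -120.9300537109375), (233.8109588623047, 260.53472900390625), 3.5880725383758545) z [121.6 127. ]
scene tab84 226 med [583.4 -13.4  82.1] rect ((662.0277709960938, -97.92941284179688), (101.99363708496094, 282.4655456542969), 34.539730072021484) z [79.7 85. ]
scene tab42 211 med [583.6  -3.4  40.2] rect ((659.0010375976562, -94.49176025390625), (101.81075286865234, 291.227294921875), 34.37897872924805) z [37.5 43.8]
(400, 595, 3)
```

View pics/c1.png

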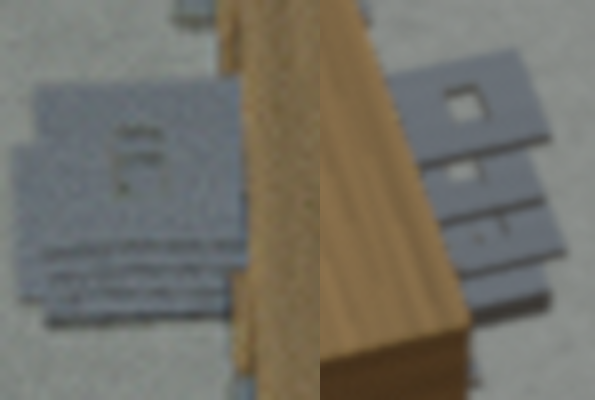

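The crop shows three stacked tabs plus the foot. The top hole is at about (329,256) in the scene image and the second at about (329,269). The third is only partly visible. Next I'll get each tab's offset in the unit frame.

Run:
```python
from h import *
np.set_printoptions(precision=1,suppress=True)
a=np.radians(4.97); ux=np.array([np.sin(a),-np.cos(a)]); uy=np.array([np.cos(a),np.sin(a)])
# front edge of carcass & sides per view
for n in("top","scene"):
    P=np.load(n+"P.npy"); im=cv2.imread(f"pics/{n}1.png"); h=P[...,2]; hsv=cv2.cvtColor(im,cv2.COLOR_BGR2HSV)
    X=(P[...,:2]-[568.7,-17.2])@ux; Y=(P[...,:2]-[568.7,-17.2])@uy
    m=(abs(h-136)<3.5)&(hsv[...,1]>60)&(abs(Y)<125)&(X>20)&(X<260)
    fr=[X[m&(abs(Y-k)<8)].min() for k in range(-100,101,25)]
    sd=[(Y[m&(abs(X-k)<8)].min(),Y[m&(abs(X-k)<8)].max()) for k in range(60,220,30)]
    print(n,"front",np.array(fr),"sides",np.median(sd,0), "back",np.median([X[m&(abs(Y-k)<8)].max() for k in range(-100,101,25)]))
    for t in(126,84,42,18):
        m=(abs(h-t)<3.5)&(hsv[...,1]<80)&(abs(Y)<40)&(X>-60)&(X<30)
        if m.sum()<8: continue
        ends=[X[m&(abs(Y-k)<3)].min() if (m&(abs(Y-k)<3)).any() else np.nan for k in range(-22,23,4)]
        rows=[(Y[m&(abs(X-k)<3)].min(),Y[m&(abs(X-k)<3)].max()) if (m&(abs(X-k)<3)).any() else (np.nan,)*2 for k in range(-36,20,8)]
        print(n,t,m.sum(),"ends",np.array(ends),"Yrange",np.array(rows).tolist().__repr__() if 0 else np.array(rows).T)
# holes in scene: ray cast of hole pixels
im,P,F,f,T=grab("scene"); g=cv2.cvtColor(im,cv2.COLOR_BGR2GRAY)
def ray(u,v,z):
    d=T[:3,:3]@[(u-f["cx"])/F,(v-f["cy"])/F,1]; p=T[:3,3]+d*(z-T[2,3])/d[2]; q=p[:2]-[568.7,-17.2]; return np.array([q@ux,q@uy])
for (u,v,t) in((329.4,256,126),(329.5,269.3,84),(335,281,42)): print(t,ray(u,v,t))
print(g[244:292,320:345])
# tonic etc.: things >62 high between
P=np.load("topP.npy")
for nm,(x0,y0,x1,y1) in dict(tonic=(195,175,228,215),bowl=(205,230,238,262),jar=(222,278,252,308),glass=(153,270,193,304)).items():
    p=P[y0:y1,x0:x1].reshape(-1,3);p=p[p[:,2]>15]; print(nm,np.nanmin(p,0),np.nanmax(p,0))
```

```text
top front [33.8 34.9 34.3 35.6 37.2 36.3 35.7 37.1 36.3] sides [-115.   112.2] back 233.66684281482472
top 126 407 ends [-24.9 -22.4 -26.7 -26.7 -26.4 -26.2 -26.1 -25.9 -25.6 -25.5 -25.3 -25. ] Yrange [[  nan -12.4 -22.3 -22.9 -23.8 -23.3 -24.4]
 [  nan  21.1  25.8  23.6  25.8  25.2  24.7]]
top 84 77 ends [-24.  -23.9 -23.8   nan   nan   nan  -3.2  -3.   -2.9  -2.6  -2.4   nan] Yrange [[  nan   nan -22.3 -22.9 -22.9 -24.1 -23.3]
 [  nan   nan -17.4 -17.4  17.2  18.5  19. ]]
top 42 119 ends [-35.6 -35.6 -35.4 -35.1 -34.9 -37.2 -37.2 -36.9 -36.6 -36.5 -36.5 -36.1] Yrange [[-22.3 -22.3 -22.6 -23.2 -23.  -24.  -23.9]
 [ 25.2  24.3 -17.2 -17.6 -17.8  18.2  17.3]]
top 18 48 ends [-29.  -29.    nan   nan   nan   nan   nan   nan   nan  -1.1   nan   nan] Yrange [[  nan -26.4 -24.1 -26.8 -24.9 -25.7 -25.9]
 [  nan -20.4 -20.6 -21.2  14.7 -23.1 -23. ]]
scene front [35.5 36.6 35.8 36.6 37.2 38.  37.6 38.3 37.2] sides [-114.8  115.6] back 235.06935398240137
scene 126 376 ends [-25.1 -25.8 -24.4 -24.7 -25.7 -25.7 -25.6 -25.6 -25.4 -25.9 -25.9 -25.5] Yrange [[  nan -22.1 -22.4 -22.9 -22.5 -24.3 -25
[... 334 characters left out ...]
ange [[  0.6   4.   -0.6 -21.6 -22.4 -20.7   0.7]
 [ 27.3  27.   27.8  26.7  24.3  26.4  26.1]]
scene 18 113 ends [  nan -17.1 -17.1 -17.2 -17.2 -15.8   nan   nan  -1.  -26.2 -27.4 -28.7] Yrange [[  nan  14.8 -16.1 -15.2 -18.8  14.5  17.9]
 [  nan  31.7  29.9  30.9  30.7  29.2  26. ]]
126 [4.4 3.4]
84 [4.2 5.9]
42 [-8.3  9.4]
[[139 141 140 ... 137 138 139]
 [139 140 138 ... 139 139 140]
 [137 137 136 ... 140 140 139]
 ...
 [101  99 104 ... 110 111 118]
 [102  99 101 ... 110 112 116]
 [105  98 100 ... 111 110 112]]
tonic [639.3 178.5  15.2] [691.1 229.8 173.1]
bowl [511.  149.1  15.3] [577.9 216.9  49.1]
jar [398.6 103.1  15.7] [456.8 158.5  81. ]
glass [402.4 251.6  15.1] [466.6 317.4 104.1]
```

Emit:
{"fn": "carry_out", "kwargs": {"rows": [[4.7,-3.1,0,0,0,0.082,8.54],[4.7,-3.1,0,0,0,0.082,8.54],[4.7,-3.1,0,0,0,0.082,8.54],[4.7,-3.1,0,0,0,0.082,8.54],[4.7,-3.1,0,0,0,0,8.54],[4.7,-3.1,0,0,0,0,8.54],[4.7,-3.1,0,0,0,0,8.54],[4.7,-3.1,0,0,0,0,8.54]]}}

```text
time: 1.15
eef_pos: [540.4, 379.9, 253.0]
ee_rot: [0.117, -3.139, 0.0]
ft_force: [-0.3, 0.6, -0.2]
finger_gap: 85.4
grip_force: 0.0
```

Emit:
{"fn": "carry_out", "kwargs": {"rows": [[4.5,-2.85,0,0,0,0,8.54],[0,0,0,0,0,0,8.54],[0,0,0,0,0,0,8.54]]}}

```text
time: 1.52
eef_pos: [583.4, 353.1, 252.7]
ee_rot: [0.117, -3.137, -0.001]
ft_force: [-0.1, 0.6, -1.0]
finger_gap: 85.6
grip_force: 0.0
```

Emit:
{"fn": "carry_out", "kwargs": {"rows": [[0.05,-0.1,-3.0,0,0,0,6],[0,0,-3.0,0,0,0,5],[0,0,-2.1,0,0,0,5],[0,0,0,0,0,0,4],[0,0,0,0,0,0,3]], "newtons": 40}}

```text
time: 2.15
eef_pos: [584.3, 353.3, 173.5]
ee_rot: [-0.12, 3.138, 0.002]
ft_force: [-0.2, 0.5, -0.3]
finger_gap: 30.3
grip_force: 0.0
```

Emit:
{"fn": "carry_out", "kwargs": {"rows": [[0,0,0,0,0,0,2],[0,0,0,0,0,0,1.5],[0,0,0,0,0,0,1],[0,0,0,0,0,0,1],[0,0,0,0,0,0,1],[0,0,0,0,0,0,1]], "newtons": 100}}

```text
time: 2.9
eef_pos: [585.3, 352.2, 174.0]
ee_rot: [-0.116, 3.137, 0.003]
ft_force: [-1.0, 0.1, 6.2]
finger_gap: 16.8
grip_force: 97.3
```

Emit:
{"fn": "carry_out", "kwargs": {"rows": [[0,0,1.0,0,0,0,1],[0,0,2,0,0,0,1],[0,0,3,0,0,0,1],[0,0,3,0,0,0,1],[0,0,3,0,0,0,1],[0,0,3,0,0,0,1],[0,0,3.0,0,0,0,1],[0,0,0,0,0,0,1]], "newtons": 110}}

```text
time: 3.9
eef_pos: [585.4, 352.1, 354.8]
ee_rot: [-0.116, 3.135, 0.004]
ft_force: [-0.0, 0.5, -2.1]
finger_gap: 16.6
grip_force: 107.7
```

Run:
```python
from h import *
s=[state() for _ in range(3)]
print([x["eef_pos"].round(2).tolist() for x in s],s[0]["finger_gap"],s[0]["ft_force"])
for n in("scene","top"):
    im,P,F,f,T=grab(n); h=P[...,2]
    e=s[0]["eef_pos"]
    m=(np.hypot(P[...,0]-584,P[...,1]-352)<40)&(h>150)&(h<420)
    for z in range(180,300,15):
        k=m&(abs(h-z)<7)&(np.hypot(P[...,0]-584,P[...,1]-352)<22)
        if k.sum()>3: print(n,z,k.sum(),P[k].min(0).round(1),P[k].max(0).round(1),P[k].mean(0).round(1))
im,P,F,f,T=grab("scene"); cv2.imwrite("pics/s2.png",cv2.resize(im[60:300,400:620],None,fx=2.5,fy=2.5))
```

```text
[[585.43, 352.09, 354.76], [585.43, 352.09, 354.76], [585.43, 352.09, 354.76]] 16.590443310588494 [-0.01619191  0.48695603 -2.10240883]
scene 195 31 [580.5 345.9 188.3] [591.2 356.4 201.5] [586.8 350.1 194.9]
scene 210 30 [578.8 346.4 204. ] [591.7 357.9 216.8] [587.1 350.3 210.7]
scene 225 32 [581.6 346.  218.3] [591.  358.6 232. ] [587.1 350.  225.6]
scene 240 36 [581.3 346.3 233. ] [590.5 357.8 246.9] [586.7 350.3 240.1]
scene 255 32 [581.9 345.7 248. ] [590.5 357.  261.4] [587.3 350.2 255.4]
scene 270 39 [581.4 345.9 263. ] [590.9 357.4 276.9] [586.7 350.4 269.9]
scene 285 35 [580.2 345.6 278.5] [592.1 357.2 290.8] [587.1 350.3 285.2]
top 195 16 [576.8 345.4 188. ] [586.1 353.8 199.4] [580.6 349.1 193.7]
top 210 16 [577.1 346.6 203.1] [586.1 355.3 216.8] [581.  348.5 209.9]
top 225 17 [576.6 346.5 218.6] [586.  355.8 231.8] [580.  349.2 223.6]
top 240 18 [577.  346.7 234.3] [587.  356.3 247. ] [580.8 349.3 240.5]
top 255 19 [577.4 346.1 248.2] [588.3 353.8 261.3] [581.5 349.  254.9]
top 270 20 [576.9 346.4 263.7] [588.4 354.9 276.7] [580.9 348.9 270.3]
top 285 15 [577.1 346.6 279. ] [585.9 353.  289.7] [580.3 348.4 284.2]
```

View pics/s2.png

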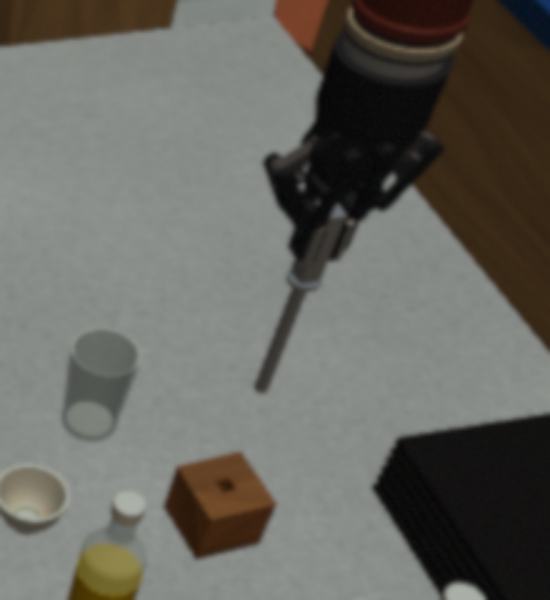

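The rod is upright in the grip and clear of the block. I'll carry it over the top tab's hole.

Emit:
{"fn": "carry_out", "kwargs": {"rows": [[-0.17,-3.5,0,0,0,0,1],[-0.17,-5.1,0,0,0,0,1],[-0.17,-5.1,0,0,0,0,1],[-0.17,-5.1,0,0,0,0,1],[-0.17,-5.1,0,0,0,0,1],[-0.17,-5.1,0,0,0,0,1],[-0.17,-5.1,0,0,0,0,1],[-0.18,-3.23,0,0,0,0,1]]}}

```text
time: 5.05
eef_pos: [569.7, -25.4, 350.4]
ee_rot: [0.11, -3.136, 0.003]
ft_force: [0.2, -0.5, -1.1]
finger_gap: 16.8
grip_force: 107.6
```

Emit:
{"fn": "carry_out", "kwargs": {"rows": [[0,0,-2,0,0,0,1],[0,0,-1.5,0,0,0,1],[0,0,-0.6,0,0,0,1],[0,0,0,0,0,0,1],[0,0,0,0,0,0,1],[0,0,0,0,0,0,1]]}}

```text
time: 5.8
eef_pos: [571.3, -21.5, 311.9]
ee_rot: [-0.117, 3.138, -0.0]
ft_force: [-0.3, 0.9, -1.3]
finger_gap: 16.7
grip_force: 107.7
```

Run:
```python
from h import *
s=state();print(s["eef_pos"].round(2),s["ft_force"].round(2))
a=np.radians(4.97); ux=np.array([np.sin(a),-np.cos(a)]); uy=np.array([np.cos(a),np.sin(a)])
for n in("scene","top"):
    im,P,F,f,T=grab(n); h=P[...,2]; q=P[...,:2]-[569.9,-17.1]; X=q@ux;Y=q@uy
    for z in range(140,235,15):
        k=(abs(h-z)<7)&(abs(X-4)<20)&(abs(Y)<20)
        if k.sum()>3: print(n,z,k.sum(),P[k].min(0).round(1),P[k].max(0).round(1),P[k].mean(0).round(1),X[k].min().round(1),X[k].max().round(1),Y[k].min().round(1),Y[k].max().round(1))
    if n=="scene": cv2.imwrite("pics/s3.png",cv2.resize(im[160:320,250:400],None,fx=3.7,fy=3.7,interpolation=cv2.INTER_CUBIC))
```

```text
[571.29 -21.46 311.93] [-0.3   0.88 -1.28]
scene 140 8 [569.7 -26.2 143.6] [576.5 -16.  146.9] [573.2 -22.2 145.3] -0.9 9.0 -1.0 6.2
scene 155 31 [569.3 -27.2 148.7] [575.8 -16.  162. ] [573.3 -22.  155.3] -0.9 10.4 -1.4 5.7
scene 170 28 [568.1 -27.1 163.5] [576.4 -16.3 176.9] [573.  -22.  170.3] -0.7 10.1 -2.6 6.0
scene 185 28 [567.7 -27.1 178.4] [575.8 -17.  191.3] [573.1 -22.1 185. ] 0.1 10.0 -3.0 5.8
scene 200 25 [568.2 -26.6 193.6] [575.3 -17.6 206.7] [573.2 -22.3 199.5] 0.8 9.4 -2.5 5.1
scene 215 29 [570.3 -25.8 208.7] [578.3 -15.3 221.8] [573.6 -21.4 215. ] -1.8 8.9 0.5 7.9
scene 230 25 [571.3 -26.3 225.5] [576.3 -15.9 237. ] [574.  -21.3 231.1] -1.0 9.4 0.6 6.1
```

View pics/s3.png

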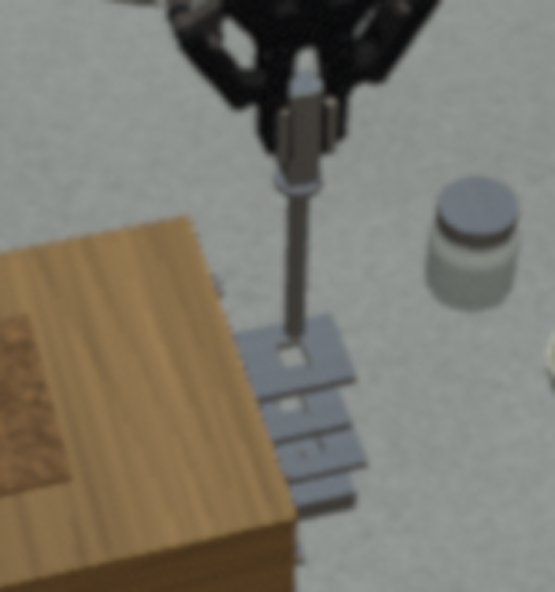

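The scene picture shows the upright rod at (295,330) in the crop, just above the top tab's hole at (290,353), so it lines up. I'll lower it gently.

Emit:
{"fn": "carry_out", "kwargs": {"rows": [[0,0,-1.0,0,0,0,1],[0,0,-0.6,0,0,0,1],[0,0,-0.2,0,0,0,1],[0,0,-0.1,0,0,0,1],[0,0,-0.1,0,0,0,1],[0,0,0,0,0,0,1],[0,0,0,0,0,0,1]]}}

```text
time: 6.78
eef_pos: [571.0, -21.6, 291.4]
ee_rot: [-0.117, 3.139, -0.0]
ft_force: [-0.7, -0.5, -2.1]
finger_gap: 16.9
grip_force: 107.7
```

Emit:
{"fn": "carry_out", "kwargs": {"rows": [[0,0,-0.1,0,0,0,1],[0,0,-0.1,0,0,0,1],[0,0,0,0,0,0,1],[0,0,0,0,0,0,1]]}}

```text
time: 7.28
eef_pos: [571.0, -21.7, 289.3]
ee_rot: [0.117, -3.139, 0.0]
ft_force: [0.1, 0.1, -1.4]
finger_gap: 16.7
grip_force: 107.7
```

Emit:
{"fn": "carry_out", "kwargs": {"rows": [[0,0,-0.2,0,0,0,1],[0,0,-0.2,0,0,0,1],[0,0,-0.3,0,0,0,1],[0,0,0,0,0,0,1],[0,0,0,0,0,0,1]]}}

```text
time: 7.9
eef_pos: [571.0, -21.6, 282.3]
ee_rot: [-0.117, 3.139, -0.0]
ft_force: [-0.3, -0.8, -2.0]
finger_gap: 16.9
grip_force: 107.7
```

Emit:
{"fn": "carry_out", "kwargs": {"rows": [[0,0,-0.6,0,0,0,1],[0,0,-0.8,0,0,0,1],[0,0,-0.8,0,0,0,1],[0,0,-0.4,0,0,0,1],[0,0,0,0,0,0,1],[0,0,0,0,0,0,1]]}}

```text
time: 8.65
eef_pos: [571.2, -21.6, 256.5]
ee_rot: [-0.117, 3.139, -0.0]
ft_force: [0.9, -1.2, -1.3]
finger_gap: 16.6
grip_force: 107.7
```

Tip is at about 90. Next is the middle tab, at 84.

Emit:
{"fn": "carry_out", "kwargs": {"rows": [[0,0,-0.3,0,0,0,1],[0,0,-0.2,0,0,0,1],[0,0,-0.1,0,0,0,1],[0,0,-0.1,0,0,0,1],[0,0,0,0,0,0,1],[0,0,0,0,0,0,1]]}}

```text
time: 9.4
eef_pos: [571.0, -21.7, 249.3]
ee_rot: [-0.117, 3.139, -0.0]
ft_force: [-0.1, 0.1, -2.1]
finger_gap: 17.1
grip_force: 107.7
```

Emit:
{"fn": "carry_out", "kwargs": {"rows": [[0,0,-0.1,0,0,0,1],[0,0,-0.1,0,0,0,1],[0,0,0,0,0,0,1],[0,0,0,0,0,0,1]]}}

```text
time: 9.9
eef_pos: [571.0, -21.6, 247.3]
ee_rot: [0.117, -3.139, 0.0]
ft_force: [-0.7, 0.5, -0.5]
finger_gap: 16.7
grip_force: 107.7
```

Emit:
{"fn": "carry_out", "kwargs": {"rows": [[0,0,-0.3,0,0,0,1],[0,0,-0.3,0,0,0,1],[0,0,-0.6,0,0,0,1],[0,0,-0.8,0,0,0,1],[0,0,-0.8,0,0,0,1],[0,0,-0.4,0,0,0,1],[0,0,0,0,0,0,1]]}}

```text
time: 10.78
eef_pos: [570.8, -21.6, 214.8]
ee_rot: [0.117, -3.138, -0.0]
ft_force: [0.1, -0.6, -1.7]
finger_gap: 16.5
grip_force: 107.7
```

Emit:
{"fn": "carry_out", "kwargs": {"rows": [[-0.02,0.2,0,0,0,0,1],[-0.02,0.2,0,0,0,0,1],[-0.02,0.2,0,0,0,0,1],[-0.02,0.2,0,0,0,0,1],[-0.01,0.18,0,0,0,0,1],[0,0,0,0,0,0,1],[0,0,0,0,0,0,1]]}}

```text
time: 11.65
eef_pos: [570.3, -13.7, 215.4]
ee_rot: [-0.115, 3.139, -0.004]
ft_force: [0.7, -4.4, -4.2]
finger_gap: 16.4
grip_force: 107.5
```

Emit:
{"fn": "carry_out", "kwargs": {"rows": [[-0.01,0.1,0,0,0,0,1],[-0.01,0.1,0,0,0,0,1],[0,0,0,0,0,0,1],[0,0,0,0,0,0,1],[0,0,0,0,0,0,1]]}}

```text
time: 12.28
eef_pos: [570.1, -11.0, 215.4]
ee_rot: [-0.115, 3.139, -0.003]
ft_force: [1.1, -3.8, -3.3]
finger_gap: 16.6
grip_force: 107.5
```

Run:
```python
from h import *
s=state();print(s["eef_pos"].round(2),s["ft_force"].round(2),s["moment"].round(2))
a=np.radians(4.97); ux=np.array([np.sin(a),-np.cos(a)]); uy=np.array([np.cos(a),np.sin(a)])
im,P,F,f,T=grab("scene"); h=P[...,2]; q=P[...,:2]-[569.9,-17.1]; X=q@ux;Y=q@uy
for z in (135,145,155,165,185,195):
    k=(abs(h-z)<5)&(abs(X+5)<20)&(abs(Y)<20)
    if k.sum()>3: print(z,k.sum(),P[k].mean(0).round(1),X[k].min().round(1),X[k].max().round(1))
hsv=cv2.cvtColor(im,cv2.COLOR_BGR2HSV)
for t in(126,84,42,18):
    m=(abs(h-t)<3.5)&(hsv[...,1]<80)&(X>-60)&(X<30)
    print(t,[X[m&(abs(Y-k)<3)].min().round(1) for k in range(5,23,4) if (m&(abs(Y-k)<3)).any()])
cv2.imwrite("pics/s4.png",cv2.resize(im[200:320,280:380],None,fx=5,fy=5,interpolation=cv2.INTER_CUBIC))
```

```text
[570.06 -11.03 215.4 ] [ 1.07 -3.75 -3.32] [-1.61 -0.25  0.01]
135 15 [572.7 -11.6 134.7] -10.1 -1.0
145 16 [573.  -11.9 144.7] -9.0 -1.0
155 14 [572.6 -11.7 153.6] -12.1 -0.9
165 19 [574.4 -12.3 168.1] -19.5 5.7
185 26 [576.2 -11.4 184.6] -15.8 2.1
195 43 [578.  -11.3 195.9] -21.8 11.2
126 [np.float64(-33.6), np.float64(-34.4), np.float64(-33.5), np.float64(-34.4), np.float64(-34.6)]
84 [np.float64(-33.1), np.float64(-32.4), np.float64(-33.3), np.float64(-33.4), np.float64(-34.4)]
42 [np.float64(-35.9), np.float64(-34.7), np.float64(-35.1), np.float64(-35.2), np.float64(-36.0)]
18 [np.float64(-0.9), np.float64(-28.2), np.float64(-28.2), np.float64(-28.6)]
```

View pics/s4.png

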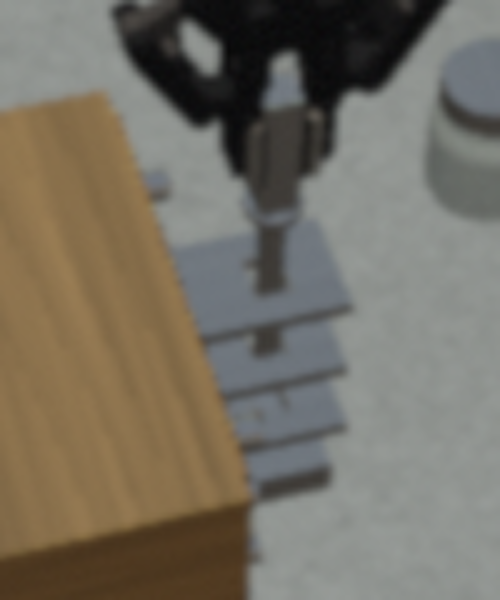

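The crop shows the rod through the top two tabs, which have been dragged to within 1–2 mm of the bottom tab's offset. I'll feel for the third hole.

Emit:
{"fn": "carry_out", "kwargs": {"rows": [[0,0,-0.3,0,0,0,1],[0,0,-0.3,0,0,0,1],[0,0,-0.1,0,0,0,1],[0,0,-0.1,0,0,0,1],[0,0,0,0,0,0,1],[0,0,0,0,0,0,1]]}}

```text
time: 13.08
eef_pos: [570.7, -10.9, 208.3]
ee_rot: [-0.115, 3.137, -0.002]
ft_force: [0.3, -4.8, 1.3]
finger_gap: 16.8
grip_force: 107.9
```

Emit:
{"fn": "carry_out", "kwargs": {"rows": [[0,0,-0.1,0,0,0,1],[0,0,-0.1,0,0,0,1],[0,0,0,0,0,0,1],[0,0,0,0,0,0,1]]}}

```text
time: 13.58
eef_pos: [570.7, -10.8, 206.3]
ee_rot: [-0.115, 3.137, -0.002]
ft_force: [0.1, -4.7, 0.6]
finger_gap: 16.8
grip_force: 108.0
```

Emit:
{"fn": "carry_out", "kwargs": {"rows": [[0,0,-0.1,0,0,0,1],[0,0,-0.1,0,0,0,1],[0,0,-0.1,0,0,0,1],[0,0,0,0,0,0,1],[0,0,0,0,0,0,1]]}}

```text
time: 14.2
eef_pos: [570.8, -10.7, 203.3]
ee_rot: [-0.115, 3.137, -0.002]
ft_force: [-0.4, -4.6, 1.4]
finger_gap: 16.9
grip_force: 108.1
```

Emit:
{"fn": "carry_out", "kwargs": {"rows": [[0,0,-0.3,0,0,0,1],[0,0,-0.4,0,0,0,1],[0,0,-0.4,0,0,0,1],[0,0,-0.2,0,0,0,1],[0,0,0,0,0,0,1],[0,0,0,0,0,0,1]]}}

```text
time: 14.95
eef_pos: [570.6, -10.5, 189.8]
ee_rot: [-0.115, 3.137, -0.001]
ft_force: [-0.0, -4.6, -1.1]
finger_gap: 16.7
grip_force: 108.2
```

Emit:
{"fn": "carry_out", "kwargs": {"rows": [[0.01,-0.15,0,0,0,0,1],[0.01,-0.15,0,0,0,0,1],[0.01,-0.15,0,0,0,0,1],[0.01,-0.15,0,0,0,0,1],[0.01,-0.15,0,0,0,0,1],[0.01,-0.15,0,0,0,0,1],[0,0,0,0,0,0,1],[0,0,0,0,0,0,1]]}}

```text
time: 15.95
eef_pos: [569.8, -15.2, 189.0]
ee_rot: [0.12, -3.138, -0.008]
ft_force: [-1.5, 5.4, -2.7]
finger_gap: 17.1
grip_force: 108.0
```

Emit:
{"fn": "carry_out", "kwargs": {"rows": [[0.02,-0.1,0,0,0,0,1],[0.02,-0.1,0,0,0,0,1],[0.02,0,0,0,0,0,1],[0,0,0,0,0,0,1],[0,0,0,0,0,0,1]]}}

```text
time: 16.58
eef_pos: [570.0, -15.9, 189.0]
ee_rot: [0.121, -3.137, -0.011]
ft_force: [-0.4, 7.2, -0.9]
finger_gap: 16.5
grip_force: 108.1
```

Run:
```python
from h import *
s=state();print(s["eef_pos"].round(2),s["ft_force"].round(2),s["moment"].round(2))
a=np.radians(4.97); ux=np.array([np.sin(a),-np.cos(a)]); uy=np.array([np.cos(a),np.sin(a)])
im,P,F,f,T=grab("scene"); h=P[...,2]; q=P[...,:2]-[569.9,-17.1]; X=q@ux;Y=q@uy
hsv=cv2.cvtColor(im,cv2.COLOR_BGR2HSV)
for t in(126,84,42,18):
    m=(abs(h-t)<3.5)&(hsv[...,1]<80)&(X>-60)&(X<30)
    print(t,[X[m&(abs(Y-k)<3)].min().round(1) for k in range(5,23,4) if (m&(abs(Y-k)<3)).any()])
for z in (95,105,115,130,136): 
    k=(abs(h-z)<5)&(abs(X)<10)&(abs(Y)<12)
    if k.sum()>3: print(z,k.sum(),P[k].mean(0).round(1),X[k].min().round(1),X[k].max().round(1))
```

```text
[570.   -15.9  188.96] [-0.45  7.17 -0.9 ] [ 2.23  0.46 -0.04]
126 [np.float64(-34.6), np.float64(-32.8), np.float64(-33.5), np.float64(-33.4), np.float64(-33.4)]
84 [np.float64(-34.7), np.float64(-34.7), np.float64(-33.4), np.float64(-33.9), np.float64(-32.7)]
42 [np.float64(-35.3), np.float64(-33.9), np.float64(-35.0), np.float64(-34.2), np.float64(-34.8)]
18 [np.float64(-22.2), np.float64(-26.1), np.float64(-27.3), np.float64(-26.8)]
115 5 [572.1 -13.8 117.9] -5.8 0.3
130 14 [574.2 -18.9 127.3] -5.3 9.7
136 7 [577.  -17.  137.2] -3.6 4.6
```

Emit:
{"fn": "carry_out", "kwargs": {"rows": [[0.01,-0.1,0,0,0,0,1],[0.01,-0.1,0,0,0,0,1],[0.01,-0.1,0,0,0,0,1],[0,0,0,0,0,0,1],[0,0,0,0,0,0,1],[0,0,0,0,0,0,1]], "newtons": 120}}

```text
time: 17.38
eef_pos: [570.2, -18.9, 188.9]
ee_rot: [0.121, -3.136, -0.011]
ft_force: [-0.9, 7.4, -0.7]
finger_gap: 16.7
grip_force: 117.0
```

```bash
cat > m.py <<'E'
from h import *
s=state();print(s["eef_pos"].round(2),s["ft_force"].round(2),s["moment"].round(2),s["ee_rot"].round(4))
a=np.radians(4.97); ux=np.array([np.sin(a),-np.cos(a)]); uy=np.array([np.cos(a),np.sin(a)])
im,P,F,f,T=grab("scene"); h=P[...,2]; q=P[...,:2]-[569.9,-17.1]; X=q@ux;Y=q@uy
hsv=cv2.cvtColor(im,cv2.COLOR_BGR2HSV)
for t in(126,84,42,18):
    m=(abs(h-t)<3.5)&(hsv[...,1]<80)&(X>-60)&(X<30)
    print(t,np.median([X[m&(abs(Y-k)<3)].min() for k in range(5,23,3) if (m&(abs(Y-k)<3)).any()]).round(1))
# handle edges in top part: mean X,Y by height
for z in (148,160,172):
    k=(abs(h-z)<5)&(abs(X)<14)&(abs(Y)<14)
    if k.sum()>3: print(z,k.sum(),X[k].min().round(1),X[k].max().round(1),X[k].mean().round(1))
E
python3 m.py
```

```text
[570.25 -18.86 188.92] [-0.86  7.39 -0.75] [ 2.2   0.43 -0.02] [ 0.1206 -3.1365 -0.0112]
126 -30.6
84 -31.5
42 -32.2
18 -26.4
148 42 -8.4 12.8 3.1
160 30 -7.9 9.3 0.3
172 38 -12.3 13.3 -0.7
```

Emit:
{"fn": "carry_out", "kwargs": {"rows": [[0,0,-0.2,0,0,0,1],[0,0,-0.2,0,0,0,1],[0,0,-0.1,0,0,0,1],[0,0,-0.1,0,0,0,1],[0,0,0,0,0,0,1],[0,0,0,0,0,0,1]]}}

```text
time: 18.18
eef_pos: [571.4, -18.7, 184.0]
ee_rot: [-0.121, 3.139, 0.011]
ft_force: [-1.8, 7.7, 2.6]
finger_gap: 16.5
grip_force: 117.2
```

Emit:
{"fn": "carry_out", "kwargs": {"rows": [[0,0,-0.1,0,0,0,1],[0,0,0,0,0,0,1],[0,0,-0.1,0,0,0,1],[0,0,0,0,0,0,1],[0,0,0,0,0,0,1]]}}

```text
time: 18.8
eef_pos: [571.7, -18.7, 182.1]
ee_rot: [-0.121, 3.138, 0.011]
ft_force: [-0.8, 6.8, 2.7]
finger_gap: 16.2
grip_force: 117.3
```

Emit:
{"fn": "carry_out", "kwargs": {"rows": [[0,0,-0.1,0,0,0,1],[0,0,-0.1,0,0,0,1],[0,0,-0.1,0,0,0,1],[0,0,0,0,0,0,1],[0,0,0,0,0,0,1]]}}

```text
time: 19.42
eef_pos: [571.9, -18.7, 179.2]
ee_rot: [-0.121, 3.138, 0.011]
ft_force: [-0.2, 7.9, 2.5]
finger_gap: 16.6
grip_force: 117.5
```

Emit:
{"fn": "carry_out", "kwargs": {"rows": [[0,0.1,0,0,0,0,1],[0,0.1,0,0,0,0,1],[0,0.1,0,0,0,0,1],[0,0,-0.2,0,0,0,1],[0,0,-0.2,0,0,0,1],[0,0,0,0,0,0,1],[0,0,0,0,0,0,1]]}}

```text
time: 20.3
eef_pos: [571.9, -18.4, 174.6]
ee_rot: [-0.119, 3.138, 0.005]
ft_force: [0.0, 5.6, 0.7]
finger_gap: 17.1
grip_force: 117.4
```

Emit:
{"fn": "carry_out", "kwargs": {"rows": [[0,0,-0.1,0,0,0,1],[0,0,-0.1,0,0,0,1],[0,0,0,0,0,0,1],[0,0,0,0,0,0,1]]}}

```text
time: 20.8
eef_pos: [571.9, -18.3, 174.0]
ee_rot: [-0.119, 3.137, 0.005]
ft_force: [-1.9, 6.2, 8.4]
finger_gap: 16.3
grip_force: 118.4
```

The TCP stopped at 174.0, the same height it had when I grasped the parked rod, so the collar has reached the top tab. I'll relax the side load, press lightly, and open slowly.

Emit:
{"fn": "carry_out", "kwargs": {"rows": [[0,0.1,0,0,0,0,1],[0,0.1,0,0,0,0,1],[0,0,-0.1,0,0,0,1],[0,0,0,0,0,0,1],[0,0,0,0,0,0,1]]}}

```text
time: 21.42
eef_pos: [572.0, -18.1, 173.9]
ee_rot: [-0.117, 3.137, 0.001]
ft_force: [-2.1, 3.0, 12.7]
finger_gap: 16.4
grip_force: 118.9
```

```bash
cat >> m.py <<'E'
cv2.imwrite("pics/s5.png",cv2.resize(im[200:320,280:380],None,fx=5,fy=5,interpolation=cv2.INTER_CUBIC))
E
python3 m.py
```

```text
[571.97 -18.11 173.95] [-2.14  3.04 12.67] [1.21 0.94 0.03] [-1.1700e-01  3.1371e+00  1.3000e-03]
126 -30.9
84 -30.6
42 -30.5
18 -28.4
148 26 -8.5 13.8 -0.3
160 39 -12.8 13.2 -0.2
172 39 -13.9 14.0 0.2
```

View pics/s5.png

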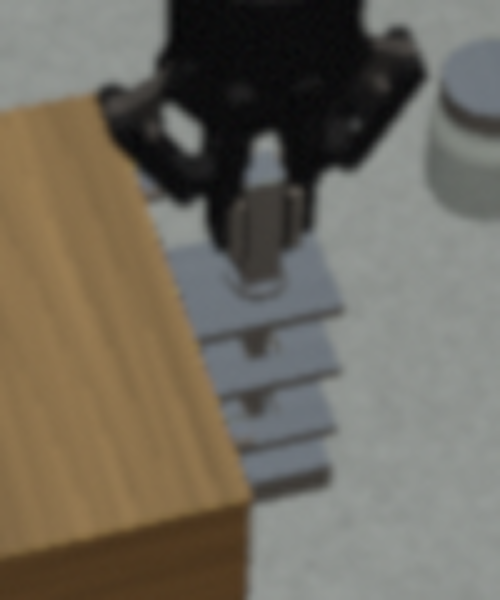

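The crop shows the collar flat on the top tab at (260,290), the rod through all the tabs, and the tabs lined up within 0.5 mm. I'll release.

Emit:
{"fn": "carry_out", "kwargs": {"rows": [[0,0.1,0,0,0,0,1],[0,0,0,0,0,0,1.8],[0,0,0,0,0,0,2.2],[0,0,0,0,0,0,3],[0,0,0,0,0,0,4],[0,0,0,0,0,0,4.5],[0,0,0,0,0,0,4.5],[0,0,0,0,0,0,4.5]], "newtons": 20}}

```text
time: 22.48
eef_pos: [571.4, -17.9, 171.2]
ee_rot: [0.117, -3.139, 0.0]
ft_force: [-0.6, -0.6, -0.6]
finger_gap: 44.7
grip_force: 0.0
```

Emit:
{"fn": "carry_out", "kwargs": {"rows": [[0,0,1,0,0,0,4.5],[0,0,2,0,0,0,4.5],[0,0,4,0,0,0,4.5],[0,0,4,0,0,0,4.5],[0,0,4,0,0,0,4.5],[0,0,0,0,0,0,4.5],[0,0,0,0,0,0,4.5]]}}

```text
time: 23.35
eef_pos: [570.9, -17.8, 321.2]
ee_rot: [0.117, -3.139, 0.0]
ft_force: [-0.2, 0.2, -0.1]
finger_gap: 45.0
grip_force: 0.0
```

```bash
sed -i 's/s5.png/s6.png/' m.py
cat >> m.py <<'E'
k=(h>180)&(h<215)&(abs(X)<30)&(abs(Y)<30); print("handle top z",np.percentile(h[k],[50,95]).round(1))
k=(abs(h-196)<4)&(abs(X)<30)&(abs(Y)<30); print(X[k].min(),X[k].max(),Y[k].min(),Y[k].max())
E
python3 m.py
```

```text
[570.9  -17.85 321.23] [-0.19  0.17 -0.15] [ 0.   -0.04  0.03] [ 1.1670e-01 -3.1389e+00  1.0000e-04]
126 -30.3
84 -30.7
42 -30.7
18 -28.2
148 35 -7.9 9.6 2.1
160 30 -7.4 9.6 2.7
172 34 -7.4 9.4 2.4
handle top z [192.2 195.9]
-8.306821901472304 9.58685899571649 -8.568273789756747 9.52237087442659
```

View pics/s6.png

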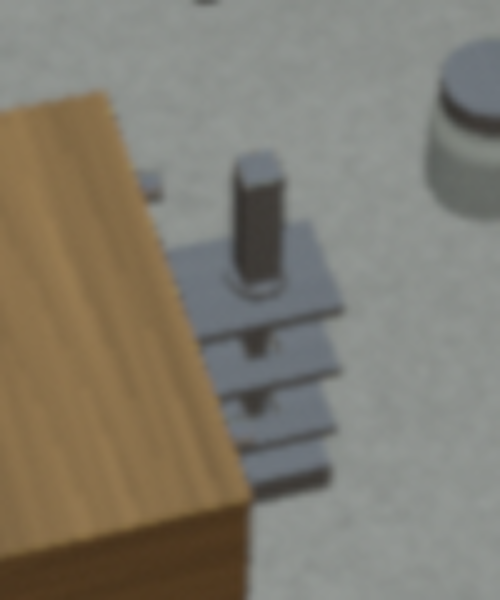

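The rod stands upright and free with its collar on the top tab at (258,290) and the handle top at 196 mm, so it is home. The gripper is clear.

```bash
python3 -c "
from bench import robot
print(robot.hand_in())"
```

```text
the job is handed in; nothing more can be done
None
```

The rod is through all three drawer tabs and into the foot with its collar home on the top tab; I let go, and handed the job in at about 23 s with the gripper clear.

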